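# Clear the lab bench and set the station sign to free

### The job

Clear this lab bench after a run: pull the instrument drawer open by its knob, lay every yellow pH meter flat in the drawer (not stacked), put every used pink flask into the red waste bin, and push the drawer fully shut. Only when everything is put away, spin the pivoting station sign half a turn, right round to its stop, so that its green face shows squarely on the robot's side, where its red face did. Leave everything else on the bench where it stands and upright.

Things in the scene. Friction and masses are not known exactly. Their poses are not given: they have to be found in the camera images.
- cab_drawer0 (a joint): how far the drawer is pulled out, in m: 0 shut, 0.19 fully out. It slides straight out of the cabinet's front, needs only 1 to 2 N and stays where it is left.
- cab_drawer0_handle (a point): centre of the steel drawer knob (moves with the drawer), a round mushroom knob 28 mm in diameter and 16 mm deep (along x) on a 12 mm neck; its centre is 35 mm in front of the drawer's front panel, 62 mm above the bench and 38 mm below the top of the grey cabinet (270 deep x 240 wide x 100 mm high, fixed on the bench). Own x points into the cabinet (the drawer opens to -x), z up.
- drawer_in (a point): centre of the drawer's inner floor (moves with the drawer), 0.168 m along +x from the knob and 22 mm above the bench, own axes as the knob's. The inside is 225 long (x) x 198 wide (y) mm; its side walls' rim is 56 mm above this floor, the front panel's top 66 mm above it. The inner face of the drawer's front wall is 56 mm behind the knob's centre; the part still inside the cabinet is covered by the cabinet's top.
- bin_in (a point): centre of the inner floor (5 mm above the bench) of the red open waste bin, fixed; outside 170 (x) x 190 (y) x 80 mm high, walls 5 mm; own axes along its sides, z up.
- sign (a joint): angle of the sign about its upright pivot, rad: 0 = red face to the front (stop), 3.14 = green face to the front (stop); it can only turn between these two stops, growing counter-clockwise seen from above. Light friction (0.04 N m): it stays where it is left.
- sign_top (a point): middle of the upper edge of the sign plate, on the pivot axis, 160 mm above the bench; turns with the plate. The plate stands upright, 130 wide (own y) x 90 high x 10 mm thick (own x), from 70 to 160 mm above the bench, turning on a thin post above a fixed round foot (90 mm diameter). Own -x is the normal of the red face (white bar), own +x of the green face (white disc).
- M1_c (a point): M1: centre (half-way up) of a pocket pH meter lying flat on the bench: yellow body with a small display, dark grey cap at its +x end; 130 long (own x) x 34 wide (own y; the cap is 28 wide) x 24 mm high, about 0.11 kg. z up.
- M2_c (a point): M2: centre (half-way up) of a pocket pH meter lying flat on the bench: yellow body with a small display, dark grey cap at its +x end; 130 long (own x) x 34 wide (own y; the cap is 28 wide) x 24 mm high, about 0.11 kg. z up. May be absent in a run.
- F1_c (a point): F1: centre (half-way up) of the body of a used cell-culture flask lying flat: pink flat body 66 long (own x) x 48 wide (own y) x 26 mm high, with a neck and a blue cap (25 mm diameter) reaching 63 mm from this point along own +x; about 0.06 kg. z up.
- F2_c (a point): F2: centre (half-way up) of the body of a used cell-culture flask lying flat: pink flat body 66 long (own x) x 48 wide (own y) x 26 mm high, with a neck and a blue cap (25 mm diameter) reaching 63 mm from this point along own +x; about 0.06 kg. z up. May be absent in a run.
- F3_c (a point): F3: centre (half-way up) of the body of a used cell-culture flask lying flat: pink flat body 66 long (own x) x 48 wide (own y) x 26 mm high, with a neck and a blue cap (25 mm diameter) reaching 63 mm from this point along own +x; about 0.06 kg. z up. May be absent in a run.
- tipbox_c (a point): centre of a purple and white pipette-tip box among the items, 85 (x) x 62 (y) x 50 mm high. Bystander: leave it where it stands.
- tipbox2: teal and white pipette-tip box, same size, behind the items; origin at the centre of its underside. Bystander: leave it where it stands.
- jar: jar 56 mm in diameter, 75 mm high, behind the items; origin at its underside. Bystander: leave it where it stands.
- beaker: white beaker 70 mm in diameter, 90 mm high, behind the items; origin at its underside. Bystander: leave it where it stands.
Not all that is in view belongs to the job. What is shaped like the part that bears sign but purple is not meant.

How it is judged:
By the outcome, as a careful person would: the job done as asked, in the order asked, and still so for the second after the job is handed in, with the robot touching nothing.
Of M2, F2, F3 only 2 to 3 are there at a start; the rules pass over those that are not, and their reading is None.
At some moment in a run one of M1, M2, F1, F2, F3 may be knocked a few centimetres aside while the robot is not near it.
Once in a run the grip may slacken for a moment while it holds something.
It also fails if it takes over 208 s, if anything falls off the work surface, if the arm or the gripper's body presses on something with over 40 N, if the wrist force passes 120 N, or if a joint passes its speed limit or range.

### The arm

A 6-joint arm with a two-finger parallel gripper is mounted at the origin on the work surface. World frame = base frame: x ahead of the robot, y to its left, z up, the work surface at z = 0. Lengths are in m, angles in rad, forces in N, time in s.
With the tool pointing down it reaches from about 0.3 to 0.775 m from the base axis. Payload 14.6 kg.
Tool frame: the origin (TCP) lies on the centre line of the jaws, within the pads' length; the fingertips stand 14 mm ahead of it and the grasp point (between the pads) lies 5 mm behind it; x points along the fingers, y is the direction in which the jaws open and shut, and the axes are right-handed (so a half turn about x gives the same grasp; the last joint's range is limited). The gripper opens to 94 mm and grips with 3 to 60 N. Pads are 16 mm wide; open, the fingers measure 119 mm over their backs; the gripper's body (75 mm by 177 mm) begins 78 mm behind the grasp point.
Start: joints at [1.048, 0.3, 1.521, -0, 1.321, -0.067], TCP at [0.242, 0.494, 0.219] pointing down, gripper open.
Joint ranges: [-3.03, 3.03], [-0.79, 2.21], [0.23, 2.52], [-1.04, 4.18], [0, 3.07], [-2.55, 2.55]. Speed limits (rad/s): [2.22, 2.22, 2.57, 3.14, 3.14, 3.14].

### API

Orientations are given as [roll, pitch, yaw] about the fixed x, y, z axes, in that order (R = Rz(yaw) Ry(pitch) Rx(roll)).
In Python, from station import * gives the robot as it stands. The module is installed in compiled form; this text tells all that it offers.
- The arm moves only by the shell command python3 -m handwheel 'ROWS' [FORCE]. ROWS is JSON, a list of rows, each a list of 3 entries, a list of its own where there are three numbers: the shift along the tool's x, y, z in mm, then the turn about the tool's x in rad, then the gripper command: -1 is fully open, 1 is shut, values between are in proportion. In form: [[[dx, dy, dz], spin, gripper], ...]. A call has exactly 5 rows; each row is the pose to reach, as a shift and turn from the pose measured when the call began, along the tool's axes at that moment; what a row does not reach only later rows make up. A row lasts 1/10 s, in which the tool goes at most 50 mm and 8.59 degrees, less where a joint would pass 70% of its speed; a pose out of reach is approached as far as the arm can. A call with a gripper value outside its range is refused whole. The fingers move at their own pace and stop on an object; FORCE is the grip in N (left out, the last holds). Time passes only in rows, so rows that repeat a pose let the fingers close, or fill a call up. It gives the time, the measured TCP pose, the force and the opening at its end, in the units of the state.
- get_obs(): the state, without advancing time (a new reading comes with each control period).
- camera(name): name is "scene" or "top" or "wrist"; returns (picture, depth): 400x640x3 uint8, blue, green, red; 400x640 float32, m along the optical axis (not along the pixel's ray), 0 where there is no reading.
- camera_info(name): a dict with "fx", "fy", "cx", "cy" (pixels), "k1" (the pictures are not rectified: a ray, as slopes to the right and down, at radius r is drawn at 1 + k1 r^2 times it, then the intrinsics apply), "extrinsics" (4x4, takes a point from camera to world coordinates). Camera axes: x right, y down, z forward; pixel columns grow to the right and rows downward; lengths in m; the calibration is good to about 2 mm. A picture is of the moment at which its call begins: read the wrist's pose just before it. camera_info takes no time and is no camera call; for the wrist camera it gives the pose at the moment of the call.
- hand_in(): hands the job in, once; it reports no verdict.
The state is a dict: "time_s": time; "qpos": joint angles; "joint_vel": joint speeds; "tau": joint torques, N m; "ee_pos": TCP position; "eef_rot": TCP orientation; "force": force on the tool from outside, world axes, zero at the start; "moment": the same for the moment, N m; "grip_width": finger opening in m.
Only numpy, scipy, OpenCV 4.12 (cv2) and the standard library are available. Lean on these libraries where they do the work, as an engineer would, in place of code of your own. Each camera call takes 0.05 s, during which the arm holds its last target. There are 200 camera calls.

## Working session

There is one attempt and no reset: what is moved stays moved. The work goes in short steps, Python scripts to look and compute and a shell command to move; the robot and the scene stay as the last step left them, time stands still between calls to the robot, and variables do not carry over. Pictures are saved under pics/ and viewed, about 12 in all and at most 16, crops included, and the job is handed in when it is done.

```bash
mkdir -p pics
cat > h.py <<'E'
import numpy as np, cv2
from station import *
from scipy.spatial.transform import Rotation as R
def cloud(name):
    ci=camera_info(name); img,d=camera(name)
    K=np.array([[ci['fx'],0,ci['cx']],[0,ci['fy'],ci['cy']],[0,0,1]]);k=np.array([ci['k1'],0,0,0,0.])
    v,u=np.mgrid[0:400,0:640]
    p=cv2.undistortPoints(np.stack([u,v],-1).reshape(-1,1,2).astype(np.float64),K,k).reshape(400,640,2)
    P=np.dstack([p*d[...,None],d]); E=np.array(ci['extrinsics'])
    W=P@E[:3,:3].T+E[:3,3]; W[d==0]=np.nan
    return img,W
def st():
    o=get_obs(); return o
E
python3 - <<'E'
from h import *
o=get_obs();print(o)
for n in("scene","top"):
    img,W=cloud(n); cv2.imwrite(f"pics/{n}0.png",img); np.savez(f"pics/{n}0.npz",img=img,W=W)
    print(n,camera_info(n)['extrinsics'])
E
```

```text
{'time_s': 0.0, 'qpos': array([ 1.04838206e+00,  3.00451953e-01,  1.52153679e+00, -2.73101399e-05,
        1.32073502e+00, -6.66301597e-02]), 'joint_vel': array([ 4.86327914e-05, -1.45809289e-03, -7.18577249e-04, -8.45629030e-04,
        8.74114573e-04, -7.11126310e-05]), 'tau': array([-9.36757569e-04, -5.31808090e+01, -3.52743566e+01,  7.07876240e-02,
        2.44035391e-02, -1.32166692e-04]), 'ee_pos': array([0.24199603, 0.49363529, 0.21891557]), 'eef_rot': array([-1.61404398,  1.56966491, -2.06982131]), 'force': array([ 0.1893138 , -0.13046033,  0.07854032]), 'moment': array([-0.04795023,  0.01675311,  0.01767318]), 'grip_width': 0.0937919144013611}
scene [[-0.87337612  0.36162324 -0.3262557   0.93517645]
 [ 0.48695697  0.66118046 -0.57071299  0.60728021]
 [ 0.00933081 -0.65731959 -0.75355418  1.06534171]
 [ 0.          0.          0.          1.        ]]
top [[ 0.00872426 -0.9993921   0.03375392  0.45949482]
 [-0.99995929 -0.00879701 -0.00200738 -0.1009445 ]
 [ 0.0023031  -0.03373503 -0.99942816  1.39076362]
 [ 0.          0.          0.          1.        ]]
```

View pics/top0.png

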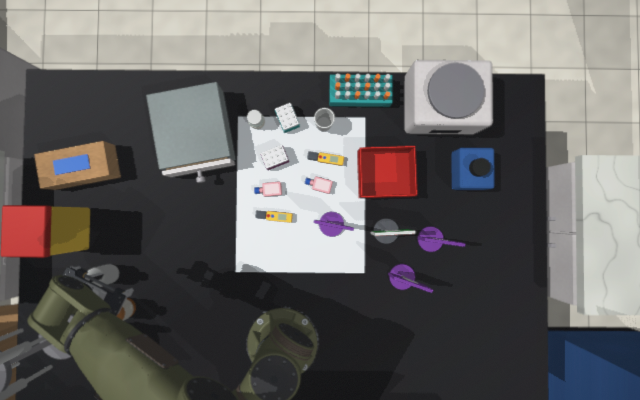

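View pics/scene0.png

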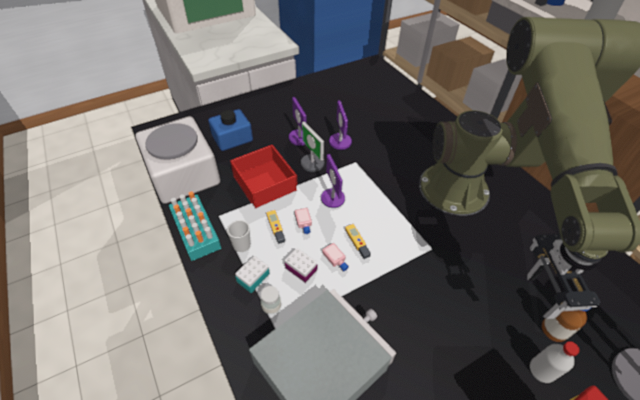

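The top view shows two meters (325,158) and (275,216), two flasks (270,188) and (320,184), and the bin at (387,172). The knob is at (200,178). The real sign has its grey foot at (386,231), and the three purple ones are decoys. Next I measure the positions.

```bash
cat >> h.py <<'E'
def blobs(img,W,lo,hi,zr,amin=25,box=None):
    hsv=cv2.cvtColor(img,cv2.COLOR_BGR2HSV)
    m=cv2.inRange(hsv,np.array(lo),np.array(hi))&(((W[...,2]>zr[0])&(W[...,2]<zr[1])).astype(np.uint8)*255)
    n,l,s,c=cv2.connectedComponentsWithStats(m)
    out=[]
    for i in range(1,n):
        if s[i,4]<amin: continue
        p=W[l==i]; (cx,cy),(a,b),t=cv2.minAreaRect((p[:,:2]*1000).astype(np.float32))
        if a<b: a,b,t=b,a,t+90
        out.append((c[i].round(),s[i,4],np.round([cx,cy,a,b,t],1),np.round(np.percentile(p[:,2],[5,50,95])*1000)))
    return out
COL=dict(yellow=((18,120,90),(35,255,255)),pink=((0,30,150),(12,130,255)),pink2=((165,30,150),(180,130,255)),blue=((105,120,60),(125,255,255)),red=((0,170,60),(5,255,255)),green=((50,80,40),(80,255,255)),purple=((130,100,50),(150,255,255)))
E
python3 - <<'E'
from h import *
for n in("top","scene"):
    z=np.load(f"pics/{n}0.npz");img,W=z['img'],z['W']
    print(n)
    for c in COL:
        for b in blobs(img,W,*COL[c],(0.003,0.2)):
            if 150<b[2][0]<900: print(c,*b)
z=np.load("pics/top0.npz");img,W=z['img'],z['W']
# knob, cabinet, tipbox
for name,(u0,u1,v0,v1),zr in(("cab",(140,240,80,180),(.09,.112)),("knob",(190,215,165,190),(.03,.09)),("tip",(255,292,140,172),(.04,.06)),("signtop",(360,420,215,245),(.13,.17)),("foot",(360,420,215,245),(.004,.04)),("purple",(310,375,205,245),(.13,.17))):
    m=np.zeros((400,640),bool);m[v0:v1,u0:u1]=1;m&=(W[...,2]>zr[0])&(W[...,2]<zr[1])
    p=W[m];(c,wh,t)=cv2.minAreaRect((p[:,:2]*1000).astype(np.float32));print(name,len(p),np.round(c,1),np.round(wh,1),round(t,1),p.mean(0).round(4))
cv2.imwrite("pics/topcrop.png",cv2.resize(img[80:280,140:460],(800,500),interpolation=cv2.INTER_CUBIC))
E
```

```text
top
yellow [331. 159.] 160 [ 655.6 -164.9   91.1   31.6   81.4] [20. 25. 29.]
yellow [ 70. 229.] 1583 [400.  696.3 148.3  12.9   0. ] [ 23. 117. 192.]
yellow [279. 216.] 151 [449.   16.6  91.8  30.9  84.8] [19. 25. 30.]
pink2 [321. 184.] 150 [ 564.1 -131.3   76.5   48.1   74.7] [18. 26. 31.]
pink2 [271. 189.] 147 [546.2  46.8  74.7  47.5  96.1] [15. 26. 31.]
blue [471. 169.] 1432 [ 627.6 -677.   160.9  154.5   90.1] [31. 89. 94.]
blue [ 71. 164.] 471 [620.3 719.9 120.4  47.6 101.6] [79. 83. 88.]
red [388. 171.] 2493 [ 607.3 -369.3  212.7  170.9   92.1] [ 4.  8. 81.]
purple [332. 224.] 478 [ 424.6 -171.2   90.2   85.5   37.1] [ 10.  15. 164.]
purple [434. 239.] 598 [ 359.  -549.8  180.9   90.9   59.2] [  8.  14. 163.]
purple [405. 278.] 589 [ 221.9 -440.7  170.3   87.9   45.8] [  8.  15. 163.]
scene
yellow [274. 222.] 119 [ 659.1 -163.7   94.    30.2   80.5] [20. 23. 27.]
yellow [354. 237.] 153 [452.6  15.6  92.9  30.9  84.8] [15. 23. 27.]
pink [303. 215.] 77 [ 562.4 -138.3   46.9   32.    75.7] [23. 26. 29.]
pink [334. 252.] 100 [546.9  40.2  50.1  32.8  94.3] [23. 26. 29.]
pink2 [30
[... 662 characters left out ...]
[298. 109.] 146 [ 331.7 -605.2  301.    53.6   61.2] [ 79. 153. 162.]
purple [341. 131.] 413 [ 193.3 -470.6  252.6   87.8   44.8] [  7.  15. 160.]
purple [295. 137.] 142 [ 396.4 -507.6  155.9   52.9   83.2] [ 6. 11. 17.]
purple [333. 187.] 507 [ 384.5 -238.6  283.9   75.4   58.6] [  9.  74. 161.]
cab 5524 [744.1 318.6] [277.6 242.9] 11.4 [0.751  0.3191 0.1007]
knob 192 [592.9 280. ] [97.3 56.5] 89.8 [0.6018 0.282  0.0717]
tip 394 [657.4  33.1] [61.  80.2] 22.1 [0.6578 0.0333 0.051 ]
signtop 167 [ 401.5 -365.2] [ 12.3 131.6] 3.7 [ 0.4016 -0.3631  0.1582]
foot 563 [ 405.  -379.5] [103.7 211.9] 0.4 [ 0.4046 -0.3673  0.0103]
purple 159 [ 417.4 -204.9] [198.1  11.9] 78.9 [ 0.4233 -0.1748  0.1598]
```

View pics/topcrop.png

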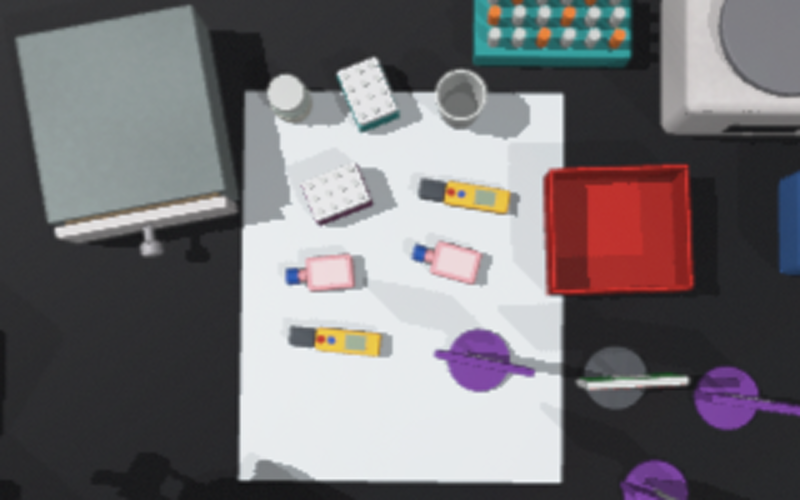

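```bash
cat >> h.py <<'E'
def plan(x,y,z,jaw):
    "mm target TCP, jaw = direction of tool y in world deg (mod 180)"
    o=get_obs(); Rm=R.from_euler('xyz',o['eef_rot']).as_matrix()
    d=Rm.T@(np.array([x,y,z])-o['ee_pos']*1000)
    cur=np.degrees(np.arctan2(Rm[1,1],Rm[0,1]))
    s=-((jaw-cur+90)%180-90)   # tool x down -> cw positive
    print(f"t{o['time_s']:.1f} at",np.round(o['ee_pos']*1000,1),"jaw %.1f j6 %.2f tilt %.4f"%(cur,o['qpos'][5],-Rm[2,0]),"w %.1f"%(o['grip_width']*1000),"F",o['force'].round(1),"\n  -> d",d.round(1),"dist %.0f spin %.3f (or %.3f)"%(np.linalg.norm(d),np.radians(s),np.radians(s-np.sign(s)*180)))
E
python3 - <<'E'
from h import *
z=np.load("pics/top0.npz");img,W=z['img'],z['W']
def rect(m,l):
    p=W[m];(c,wh,t)=cv2.minAreaRect((p[:,:2]*1000).astype(np.float32));print(l,len(p),np.round(c,1),np.round(wh,1),round(t,1))
v,u=np.mgrid[0:400,0:640]
rect((W[...,2]>.09)&(W[...,2]<.106)&(u>140)&(u<240)&(v>80)&(v<180),"cab")
rect((W[...,2]>.095)&(W[...,2]<.106)&(u>150)&(u<222)&(v>88)&(v<158),"cabin")
rect((W[...,2]>.074)&(W[...,2]<.084)&(u>355)&(u<425)&(v>140)&(v<205),"binrim")
rect((W[...,2]>.150)&(W[...,2]<.17)&(u>360)&(u<420)&(v>220)&(v<245),"sign")
for vv in range(170,186): print(vv,[(uu,*(W[vv,uu]*1000).round()) for uu in range(195,207) if W[vv,uu,2]>.03][:12:2])
z=np.load("pics/scene0.npz");W=z['W'];
m=(W[...,2]>.04)&(W[...,2]<.09)&(u>355)&(u<385)&(v>300)&(v<330); p=W[m]; print("knob scene",p.mean(0),np.percentile(p*1000,[2,50,98],axis=0).round())
m=(W[...,2]>.15)&(W[...,2]<.17)&(u>298)&(u<330)&(v>115)&(v<165); rect(m,"sign scene")
plan(600,280,220,100)
E
```

```text
cab 5380 [744.1 318.6] [277.6 242.9] 11.4
cabin 4475 [760.8 325.6] [233.2 239.1] 0.9
binrim 301 [ 606.9 -358.6] [170.9 191.1] 2.2
sign 150 [ 401.  -365.3] [ 11.4 131.6] 3.8
170 [(195, np.float64(606.0), np.float64(304.0), np.float64(59.0)), (197, np.float64(605.0), np.float64(294.0), np.float64(69.0)), (199, np.float64(605.0), np.float64(287.0), np.float64(69.0)), (201, np.float64(609.0), np.float64(289.0), np.float64(38.0))]
171 [(195, np.float64(605.0), np.float64(310.0), np.float64(40.0)), (197, np.float64(602.0), np.float64(294.0), np.float64(69.0)), (199, np.float64(602.0), np.float64(287.0), np.float64(68.0))]
172 [(197, np.float64(599.0), np.float64(295.0), np.float64(67.0)), (199, np.float64(599.0), np.float64(289.0), np.float64(62.0))]
173 [(198, np.float64(595.0), np.float64(291.0), np.float64(68.0)), (200, np.float64(595.0), np.float64(284.0), np.float64(67.0))]
174 [(198, np.float64(591.0), np.float64(289.0), np.float64(72.0)), (200, np.float64(592.0), np.float64(284.0), np.float64(67.0))]
175 [(198, np.float64(588.0), np.float64(291.0), np.float64(68.0)), (200, np.float6
[... 1462 characters left out ...]
 [(197, np.float64(567.0), np.float64(292.0), np.float64(73.0)), (199, np.float64(567.0), np.float64(285.0), np.float64(74.0)), (201, np.float64(568.0), np.float64(279.0), np.float64(71.0)), (203, np.float64(568.0), np.float64(274.0), np.float64(66.0))]
182 [(197, np.float64(565.0), np.float64(295.0), np.float64(62.0)), (199, np.float64(565.0), np.float64(289.0), np.float64(60.0))]
183 []
184 []
185 []
knob scene [0.59816306 0.2912844  0.07796753] [[568. 271.  61.]
 [603. 289.  83.]
 [624. 321.  89.]]
sign scene 142 [ 405.8 -342.4] [268.2  29.6] 83.8
t0.1 at [242.  493.7 219. ] jaw 63.9 j6 -0.07 tilt 1.0000 w 93.7 F [-0.5  0.2 -0.4] 
  -> d [ -1.  -34.3 415.5] dist 417 spin -0.630 (or 2.511)
```

```bash
python3 -m handwheel '[[[0,-21,195],0,-1],[[0,-21,195],0,-1],[[0,-21,195],0,-1],[[0,-21,195],0,-1],[[0,-21,195],0,-1]]'; python3 -m handwheel '[[[0,-21,195],-0.65,-1],[[0,-21,195],-0.65,-1],[[0,-21,195],-0.65,-1],[[0,-21,195],-0.65,-1],[[0,-21,195],-0.65,-1]]'
python3 - <<'E'
from h import *
plan(574,285,120,101.4)
img,W=cloud("wrist"); cv2.imwrite("pics/w1.png",img)
v,u=np.mgrid[0:400,0:640]
m=(W[...,2]>.045)&(W[...,2]<.09)&(abs(W[...,0]-.575)<.03)&(abs(W[...,1]-.285)<.03);p=W[m]*1000
print(len(p),np.percentile(p,[2,50,98],axis=0).round(1)); t=p[p[:,2]>66];print(t.mean(0))
print(np.round(camera_info("wrist")['extrinsics'],3))
E
```

```text
time_s: 0.6
ee_pos: [0.4113, 0.386, 0.2184]
eef_rot: [-1.441, 1.569, -1.902]
force: [-0.3, 0.9, 0.0]
grip_width: 0.0942
time_s: 1.1
ee_pos: [0.5795, 0.2775, 0.2173]
eef_rot: [-2.247, 1.568, -2.056]
force: [0.1, -0.2, -0.2]
grip_width: 0.0937
t1.1 at [579.5 277.5 217.3] jaw 101.0 j6 -1.37 tilt 1.0000 w 93.7 F [ 0.1 -0.2 -0.2] 
  -> d [97.3  8.7 -3.8] dist 98 spin -0.007 (or 3.134)
893 [[564.  271.3  51.1]
 [580.6 287.4  71.1]
 [604.8 313.5  86.8]]
[582.85013713 287.85075267  73.12593171]
[[-0.191  0.954  0.229  0.511]
 [ 0.982  0.187  0.043  0.266]
 [-0.002  0.233 -0.972  0.384]
 [ 0.     0.     0.     1.   ]]
```

View pics/w1.png

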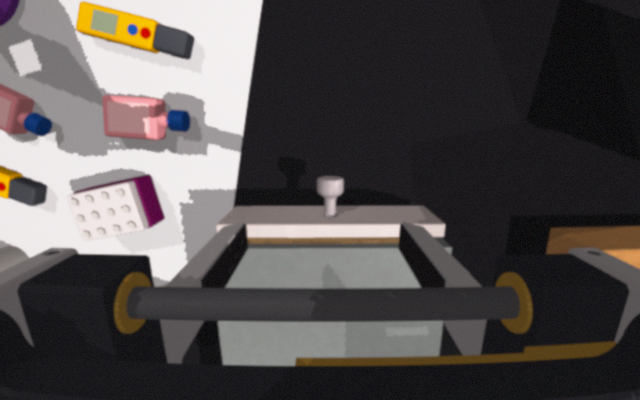

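The wrist view shows the knob head around (330,187), with the white drawer front behind it at row 215.

Run:
```python
from h import *
img,W=cloud("wrist")
for r in range(176,216,3): print(r,*[W[r,c].round(3)*1000 for c in (320,326,331,337,342)])
plan(574,284,120,101.4)
```

```text
176 [575. 274.   1.] [573. 282.   3.] [573. 288.  -0.] [571. 295.   0.] [570. 301.   1.]
179 [567. 273.  70.] [566. 279.  70.] [565. 285.  70.] [563. 291.  70.] [573. 302.   2.]
182 [570. 274.  72.] [567. 280.  77.] [567. 285.  75.] [566. 291.  74.] [577. 303.   2.]
185 [572. 274.  74.] [570. 280.  77.] [570. 285.  76.] [569. 292.  73.] [581. 304.   0.]
188 [575. 275.  74.] [574. 281.  77.] [573. 286.  76.] [572. 292.  74.] [585. 304.   2.]
191 [nan nan nan] [577. 282.  76.] [576. 287.  77.] [575. 293.  73.] [589. 305.   2.]
194 [582. 276.  73.] [580. 282.  77.] [579. 287.  76.] [578. 293.  73.] [593. 306.   1.]
197 [602. 279.   2.] [584. 283.  72.] [583. 288.  73.] [597. 301.   2.] [596. 307.   2.]
200 [606. 280.  -1.] [588. 284.  68.] [587. 289.  68.] [601. 301.   1.] [600. 308.   2.]
203 [610. 281.   1.] [591. 284.  69.] [590. 290.  69.] [605. 302.   1.] [604. 308.   1.]
206 [613. 282.   2.] [594. 285.  69.] [593. 290.  68.] [609. 303.   2.] [608. 309.   2.]
209 [nan nan nan] [597. 286.  69.] [596. 291.  69.] [605. 301.  31.] [604. 307.  31.]
212 [609. 281.  44.] [601. 286.  69.] [600. 292.  68.] [605. 300.  44.] [604. 306.  44.]
215 [609. 281.  56.] [604. 287.  70.] [603. 292.  70.] [605. 300.  56.] [604. 305.  57.]
t1.2 at [577.2 279.8 217.5] jaw 100.8 j6 -1.36 tilt 1.0000 w 93.6 F [ 0.1  0.8 -0.2] 
  -> d [97.5  4.9 -2.1] dist 98 spin -0.011 (or 3.131)
```

```bash
python3 -m handwheel '[[[50,4,-3],-0.01,-1],[[100,4,-3],-0.01,-1],[[130,4,-3],-0.01,-1],[[157,4,-3],-0.01,-1],[[157,4,-3],-0.01,-1]]'; python3 -m handwheel '[[[0,0,0],0,0.5],[[0,0,0],0,0.8],[[0,0,0],0,0.8],[[0,0,0],0,0.8],[[0,0,0],0,0.8]]' 20;python3 -c "
from h import *
plan(573.5-.98*190,283.5-.198*190,60,101.4)"
```

```text
time_s: 1.7
ee_pos: [0.5703, 0.2833, 0.0569]
eef_rot: [-2.802, 1.562, -2.604]
force: [-0.9, 0.2, 0.7]
grip_width: 0.0939
time_s: 2.2
ee_pos: [0.5706, 0.2833, 0.0576]
eef_rot: [-2.79, 1.562, -2.592]
force: [1.0, -0.3, -1.2]
grip_width: 0.0575
t2.2 at [570.6 283.3  57.6] jaw 101.3 j6 -1.36 tilt 1.0000 w 57.5 F [ 1.  -0.3 -1.2] 
  -> d [  -0.9   -0.7 -187.1] dist 187 spin -0.001 (or 3.140)
```

```bash
python3 -m handwheel '[[[0,0,3],0,0.9],[[0,0,3],0,0.9],[[0,0,3],0,0.9],[[0,0,3],0,0.9],[[0,0,3],0,0.9]]'; python3 -m handwheel '[[[0,0,-20],0,0.9],[[0,0,-50],0,0.9],[[0,0,-80],0,0.9],[[0,0,-100],0,0.9],[[0,0,-100],0,0.9]]';  python3 -m handwheel '[[[0,0,-30],0,0.9],[[0,0,-60],0,0.9],[[0,0,-80],0,0.9],[[0,0,-90],0,0.9],[[0,0,-92],0,0.9]]';python3 -c "
from h import *
plan(573.5-.98*190,283.5-.198*190,60,101.4)"
```

```text
time_s: 2.7
ee_pos: [0.5736, 0.2835, 0.0575]
eef_rot: [-2.726, 1.562, -2.528]
force: [-0.0, -2.6, -0.2]
grip_width: 0.0272
time_s: 3.2
ee_pos: [0.4731, 0.2636, 0.0576]
eef_rot: [-2.807, 1.559, -2.609]
force: [-0.7, 1.1, -13.9]
grip_width: 0.027
time_s: 3.7
ee_pos: [0.3852, 0.2462, 0.0594]
eef_rot: [-2.537, 1.566, -2.339]
force: [18.4, 3.1, -14.7]
grip_width: 0.0269
t3.7 at [385.2 246.2  59.4] jaw 101.4 j6 -1.28 tilt 1.0000 w 26.9 F [ 18.4   3.1 -14.7] 
  -> d [-0.6 -0.8  2. ] dist 2 spin -0.000 (or 3.141)
```

```bash
python3 -m handwheel '[[[0,0,0],0,-1],[[0,0,0],0,-1],[[0,0,0],0,-1],[[0,0,0],0,-1],[[-10,0,0],0,-1]]'; python3 -m handwheel '[[[-50,0,0],0,-1],[[-100,0,0],0.1,-1],[[-120,0,0],0.3,-1],[[-120,0,0],0.5,-1],[[-120,0,0],0.6,-1]]';  python3 -c "
from h import *
plan(450,16,180,174.8)
img,W=cloud('top')
for c in('yellow','pink2'):
    for b in blobs(img,W,*COL[c],(.003,.1)):
        if 150<b[2][0]<900 and b[2][1]<500: print(c,*b)
"
```

```text
time_s: 4.2
ee_pos: [0.3847, 0.246, 0.0689]
eef_rot: [-2.646, 1.564, -2.448]
force: [0.8, -1.2, -0.2]
grip_width: 0.0634
time_s: 4.7
ee_pos: [0.3855, 0.2466, 0.1905]
eef_rot: [-2.01, 1.566, -2.367]
force: [-0.8, 0.2, 0.4]
grip_width: 0.0937
t4.7 at [385.5 246.6 190.5] jaw 69.5 j6 -0.72 tilt 1.0000 w 93.7 F [-0.8  0.2  0.4] 
  -> d [  11.  -193.4  141.2] dist 240 spin 1.304 (or -1.838)
yellow [330. 159.] 158 [ 655.4 -164.8   91.1   32.5   80.9] [20. 25. 29.]
yellow [279. 216.] 150 [449.2  16.8  91.5  30.6  84.8] [20. 25. 29.]
pink2 [321. 185.] 133 [ 563.6 -130.8   75.7   47.5   75.4] [19. 26. 31.]
pink2 [271. 189.] 134 [546.5  47.2  75.5  47.9  95.9] [16. 26. 31.]
```

```bash
python3 -m handwheel '[[[0,-177,136],0.72,-1],[[0,-177,136],0.72,-1],[[0,-177,136],0.72,-1],[[0,-177,136],0.72,-1],[[0,-177,136],0.72,-1]]'; python3 -m handwheel '[[[0,0,0],0.57,-1],[[0,0,0],0.57,-1],[[0,0,0],0.57,-1],[[0,0,0],0.57,-1],[[0,0,0],0.57,-1]]';  python3 -c "
from h import *
plan(451,33,18,174.8)
img,W=cloud('wrist');cv2.imwrite('pics/w2.png',img)
for c in('yellow','pink2','pink'):
    for b in blobs(img,W,*COL[c],(.003,.1)): print(c,*b)
"
```

```text
time_s: 5.25
ee_pos: [0.4492, 0.0294, 0.1912]
eef_rot: [-1.196, 1.565, -2.288]
force: [-0.3, -0.2, 0.5]
grip_width: 0.0941
time_s: 5.75
ee_pos: [0.4492, 0.0294, 0.1916]
eef_rot: [-0.621, 1.566, -2.283]
force: [0.1, 0.4, -0.8]
grip_width: 0.0939
t5.8 at [449.2  29.4 191.6] jaw -5.2 j6 0.08 tilt 1.0000 w 93.9 F [ 0.1  0.4 -0.8] 
  -> d [173.6   2.   -4.5] dist 174 spin -0.000 (or 3.141)
yellow [353.  40.] 39 [486.6 162.9  10.3   3.8  13.1] [79. 79. 80.]
yellow [324. 195.] 1612 [447.9  16.7  91.   32.2  85.2] [23. 25. 27.]
yellow [489. 284.] 25 [ 646.  -119.8    7.2    2.8   43.6] [ 8. 10. 15.]
pink2 [409. 160.] 1850 [549.1  45.1  83.2  54.6  96. ] [21. 27. 29.]
pink2 [415. 282.] 62 [ 549.3 -101.3    7.7    5.2  174.1] [ 7. 23. 27.]
pink2 [421. 327.] 228 [ 554.8 -169.2   50.3   35.   173.1] [25. 27. 29.]
pink [318.  27.] 90 [458.  172.5  43.9   2.2 101.1] [86. 88. 90.]
pink [413. 170.] 878 [546.   42.2  50.2  34.8  96.5] [27. 28. 29.]
pink [424. 324.] 147 [ 556.8 -155.1   35.2   11.6  167.2] [27. 28. 29.]
```

View pics/w2.png

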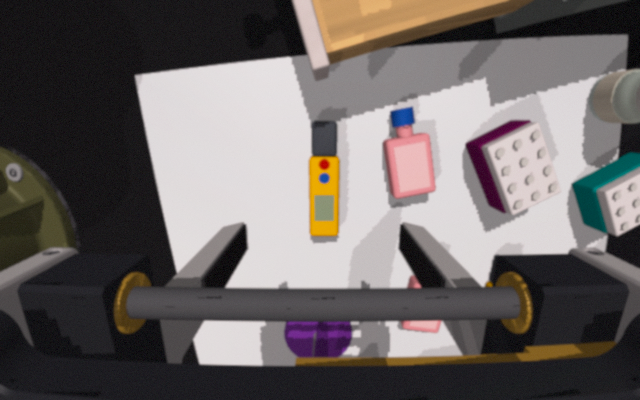

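The wrist view agrees with the top view. The near meter is at (323,180), cap up, with the flask clear beside it at (410,160). I'll grasp the meter.

```bash
python3 -m handwheel '[[[50,0,-4],0,-0.49],[[90,0,-4],0,-0.49],[[130,0,-4],0,-0.49],[[160,0,-4],0,-0.49],[[173,0,-4],0,-0.49]]'; python3 -m handwheel '[[[0.5,0,0],0,0.6],[[0.5,0,0],0,0.6],[[0.5,0,0],0,0.6],[[0.5,0,0],0,0.6],[[0.5,0,0],0,0.6]]' 25; python3 -m handwheel '[[[0,0,0],0,0.6],[[0,0,0],0,0.6],[[-50,0,0],0,0.6],[[-90,0,0],0,0.6],[[-120,0,0],0,0.6]]';  python3 -c "
from h import *
# drawer: knob at K, x-axis 11.4
K=np.array([386.5,246.2]);a=np.radians(11.4);X=np.array([np.cos(a),np.sin(a)])
for d in(175,105): t=K+X*d;print(d,t);plan(*t,140,11.4)
"
```

```text
time_s: 6.3
ee_pos: [0.4476, 0.0328, 0.0162]
eef_rot: [-0.978, 1.563, -2.629]
force: [0.3, 0.0, 0.0]
grip_width: 0.07
time_s: 6.8
ee_pos: [0.4481, 0.0328, 0.0164]
eef_rot: [-0.873, 1.564, -2.524]
force: [1.0, 0.7, 8.1]
grip_width: 0.0338
time_s: 7.3
ee_pos: [0.4489, 0.0333, 0.1387]
eef_rot: [-0.724, 1.565, -2.375]
force: [0.8, 0.3, -1.6]
grip_width: 0.0339
175 [558.04745556 280.79003457]
t7.3 at [448.9  33.3 138.7] jaw -4.6 j6 0.08 tilt 1.0000 w 33.9 F [ 0.8  0.3 -1.6] 
  -> d [  -2.8   89.  -255.5] dist 271 spin -0.279 (or 2.863)
105 [489.42847334 266.95402074]
t7.3 at [448.9  33.3 138.7] jaw -4.6 j6 0.08 tilt 1.0000 w 33.9 F [ 0.8  0.3 -1.6] 
  -> d [  -2.4   21.7 -236.2] dist 237 spin -0.279 (or 2.863)
```

```bash
python3 -m handwheel '[[[0,10,-40],-0.1,0.6],[[0,27,-80],-0.2,0.6],[[0,42,-120],-0.28,0.6],[[0,58,-165],-0.28,0.6],[[0,74,-210],-0.28,0.6]]'; python3 -c "
from h import *
plan(558,281,40,11.4)
img,W=cloud('wrist');cv2.imwrite('pics/w3.png',img)"
```

```text
time_s: 7.8
ee_pos: [0.5398, 0.2384, 0.1373]
eef_rot: [-1.026, 1.565, -2.397]
force: [1.3, -1.1, -1.0]
grip_width: 0.0335
t7.8 at [539.8 238.4 137.3] jaw 11.5 j6 0.16 tilt 1.0000 w 33.5 F [ 1.3 -1.1 -1. ] 
  -> d [ 97.1  26.8 -38.4] dist 108 spin 0.001 (or -3.140)
```

View pics/w3.png

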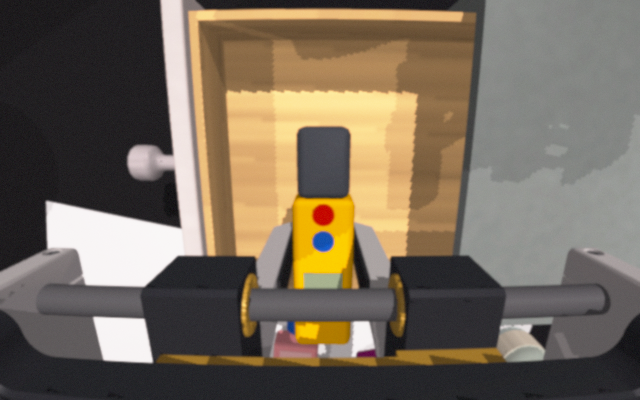

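The meter is held squarely over the open drawer. The knob is at (150,162), the front wall inner edge near column 200, and the cabinet edge near column 475.

```bash
python3 -m handwheel '[[[0,27,-38],0,0.6],[[30,27,-38],0,0.6],[[70,27,-38],0,0.6],[[90,27,-38],0,0.6],[[97,27,-38],0,0.6]]'; python3 -m handwheel '[[[0,0,0],0,0.6],[[0,0,0],0,-0.06],[[0,0,0],0,-0.06],[[0,0,0],0,-0.06],[[0,0,0],0,-0.06]]'; python3 -m handwheel '[[[-50,0,0],0,-0.06],[[-100,0,0],0,-0.06],[[-130,0,0],0,-0.06],[[-130,0,0],0,-0.06],[[-130,0,0],0,-0.06]]';  python3 -c "
from h import *
plan(658,-147,180,170.9)
img,W=cloud('top')
for c in('yellow','pink2'):
    for b in blobs(img,W,*COL[c],(.003,.1)):
        if 150<b[2][0]<900 and b[2][1]<500: print(c,*b)
"
```

```text
time_s: 8.35
ee_pos: [0.5592, 0.2857, 0.0382]
eef_rot: [-1.176, 1.564, -2.544]
force: [-0.2, -3.8, 23.4]
grip_width: 0.034
time_s: 8.85
ee_pos: [0.5593, 0.2857, 0.0385]
eef_rot: [-1.163, 1.565, -2.531]
force: [1.2, 0.4, 0.1]
grip_width: 0.05
time_s: 9.35
ee_pos: [0.5598, 0.2862, 0.1686]
eef_rot: [-1.157, 1.565, -2.525]
force: [-1.2, 0.0, -0.9]
grip_width: 0.0501
t9.3 at [559.8 286.2 168.6] jaw 11.6 j6 0.21 tilt 1.0000 w 50.1 F [-1.2  0.  -0.9] 
  -> d [-10.4   8.8 444.1] dist 444 spin 0.362 (or -2.780)
yellow [330. 159.] 159 [ 655.6 -164.9   91.6   32.3   80.3] [20. 25. 29.]
yellow [207. 183.] 204 [565.3 268.3  90.3  38.2 101.3] [25. 46. 51.]
pink2 [321. 185.] 137 [ 563.6 -131.4   76.9   48.    75.4] [16. 26. 30.]
pink2 [272. 189.] 240 [546.3  42.2  64.4  46.6  96. ] [22. 27. 31.]
```

```bash
python3 -m handwheel '[[[-10,4,222],0,-0.49],[[-10,4,222],0,-0.49],[[-10,4,222],0,-0.49],[[-10,4,222],0,-0.49],[[-10,4,222],0,-0.49]]'; python3 -m handwheel '[[[0,4,222],0.36,-0.49],[[0,4,222],0.36,-0.49],[[0,4,222],0.36,-0.49],[[0,4,222],0.36,-0.49],[[0,4,222],0.36,-0.49]]';  python3 -c "
from h import *
plan(658,-147,18,170.9)
img,W=cloud('wrist')
for c in('yellow','pink2','pink'):
    for b in blobs(img,W,*COL[c],(.003,.1),60): print(c,*b)
"
```

```text
time_s: 9.9
ee_pos: [0.6081, 0.0656, 0.1763]
eef_rot: [-1.295, 1.561, -2.666]
force: [1.2, 1.2, -0.1]
grip_width: 0.0699
time_s: 10.4
ee_pos: [0.6556, -0.155, 0.1745]
eef_rot: [-1.083, 1.558, -2.817]
force: [0.5, 0.5, 0.5]
grip_width: 0.0698
t10.4 at [ 655.6 -155.   174.5] jaw -9.3 j6 -0.12 tilt 0.9999 w 69.8 F [0.5 0.5 0.5] 
  -> d [156.4   2.9  -9.2] dist 157 spin -0.004 (or 3.138)
yellow [326. 195.] 1788 [ 655.7 -164.8   92.4   32.7   81.3] [24. 25. 27.]
pink2 [183.  26.] 1076 [543.   32.2  56.8  46.8   6.4] [25. 27. 29.]
pink2 [236. 177.] 1748 [ 558.  -133.6   85.1   55.6   74.7] [21. 27. 29.]
pink [179.  16.] 868 [547.1  34.9  35.   34.7   6.8] [27. 28. 29.]
pink [233. 189.] 1109 [ 561.2 -136.8   49.2   34.2   77.1] [27. 28. 29.]
```

```bash
python3 -m handwheel '[[[40,3,-9],-0.01,-0.49],[[80,3,-9],-0.01,-0.49],[[120,3,-9],-0.01,-0.49],[[145,3,-9],-0.01,-0.49],[[156,3,-9],-0.01,-0.49]]'; python3 -m handwheel '[[[0,0,0],0,0.6],[[0,0,0],0,0.6],[[0,0,0],0,0.6],[[0,0,0],0,0.6],[[0,0,0],0,0.6]]' 25; python3 -m handwheel '[[[0,0,0],0,0.6],[[0,0,0],0,0.6],[[-50,0,0],0,0.6],[[-90,0,0],0,0.6],[[-125,0,0],0,0.6]]';  python3 -c "
from h import *
plan(489,267,140,11.4)
"
```

```text
time_s: 10.95
ee_pos: [0.6561, -0.1488, 0.0143]
eef_rot: [-1.265, 1.552, -2.99]
force: [-40.6, 10.8, 69.4]
grip_width: 0.0699
time_s: 11.45
ee_pos: [0.6564, -0.1488, 0.0147]
eef_rot: [-1.249, 1.553, -2.974]
force: [2.6, -0.5, 7.0]
grip_width: 0.0338
time_s: 11.95
ee_pos: [0.6582, -0.1483, 0.141]
eef_rot: [-1.274, 1.552, -2.999]
force: [0.6, 0.2, -1.4]
grip_width: 0.034
t11.9 at [ 658.2 -148.3  141. ] jaw -8.8 j6 -0.12 tilt 0.9998 w 34.0 F [ 0.6  0.2 -1.4] 
  -> d [   3.1 -230.9 -384.4] dist 448 spin -0.353 (or 2.788)
```

```bash
python3 -m handwheel '[[[0,-30,-50],0,0.6],[[0,-60,-95],0,0.6],[[0,-85,-140],0,0.6],[[0,-110,-185],0,0.6],[[0,-115,-192],0,0.6]]'; python3 -m handwheel '[[[0,-30,-50],-0.1,0.6],[[0,-60,-95],-0.2,0.6],[[0,-85,-140],-0.3,0.6],[[0,-110,-185],-0.35,0.6],[[0,-115,-190],-0.35,0.6]]';  python3 -c "
from h import *
plan(489,267,40,11.4)
img,W=cloud('wrist');cv2.imwrite('pics/w4.png',img)"
```

```text
time_s: 12.45
ee_pos: [0.5719, 0.0622, 0.1415]
eef_rot: [-1.301, 1.549, -3.024]
force: [-0.2, -0.5, -0.8]
grip_width: 0.0341
time_s: 12.95
ee_pos: [0.4848, 0.2701, 0.1421]
eef_rot: [-1.639, 1.547, -3.007]
force: [0.2, -0.1, -1.8]
grip_width: 0.034
t12.9 at [484.8 270.1 142.1] jaw 11.6 j6 0.23 tilt 0.9997 w 34.0 F [ 0.2 -0.1 -1.8] 
  -> d [102.    5.8   4.1] dist 102 spin 0.003 (or -3.138)
```

View pics/w4.png

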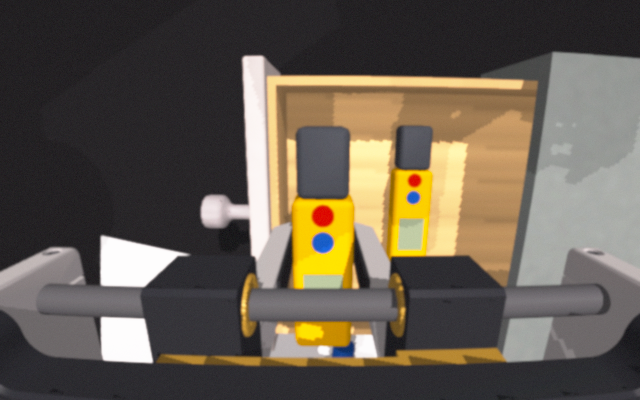

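The first meter lies flat at (411,195) and the second is held beside it at (323,240), clear of it. I'll lower the second.

```bash
python3 -m handwheel '[[[20,6,4],0,0.6],[[50,6,4],0,0.6],[[75,6,4],0,0.6],[[90,6,4],0,0.6],[[97,6,4],0,0.6]]'; python3 -m handwheel '[[[2,0,0],0,0.6],[[3,0,0],0,-0.06],[[3,0,0],0,-0.06],[[3,0,0],0,-0.06],[[3,0,0],0,-0.06]]'; python3 -m handwheel '[[[-50,0,0],0,-0.06],[[-100,0,0],0,-0.06],[[-130,0,0],0,-0.06],[[-130,0,0],0,-0.06],[[-130,0,0],0,-0.06]]';  python3 -c "
from h import *
plan(546,43,100,186)
img,W=cloud('top')
for c in('yellow','pink2','blue'):
    for b in blobs(img,W,*COL[c],(.003,.1),10):
        if 150<b[2][0]<900 and -300<b[2][1]<500: print(c,*b)
"
```

```text
time_s: 13.5
ee_pos: [0.4876, 0.2684, 0.0435]
eef_rot: [-1.625, 1.545, -2.994]
force: [0.8, 0.4, -1.1]
grip_width: 0.034
time_s: 14.0
ee_pos: [0.4878, 0.2685, 0.041]
eef_rot: [-1.635, 1.545, -3.004]
force: [-0.4, -0.1, -0.2]
grip_width: 0.0496
time_s: 14.5
ee_pos: [0.4911, 0.269, 0.1712]
eef_rot: [-1.646, 1.546, -3.015]
force: [0.2, 0.3, -1.1]
grip_width: 0.0499
t14.5 at [491.1 269.  171.2] jaw 11.6 j6 0.23 tilt 0.9997 w 49.9 F [ 0.2  0.3 -1.1] 
  -> d [ 70.5  10.2 232.5] dist 243 spin 0.097 (or -3.044)
yellow [207. 183.] 198 [563.9 268.2  89.6  38.  101.2] [24. 46. 51.]
yellow [212. 204.] 202 [490.9 251.8  93.7  37.  101.8] [22. 45. 50.]
pink2 [358. 157.] 24 [ 657.4 -261.5   64.7    9.7  172.7] [ 4. 14. 79.]
pink2 [321. 185.] 134 [ 563.6 -131.5   77.1   47.5   75.5] [19. 25. 31.]
pink2 [358. 186.] 22 [ 556.6 -265.2   74.6    0.8    2.2] [ 4. 14. 26.]
pink2 [271. 189.] 173 [546.6  41.6  64.4  48.3  94.7] [20. 26. 32.]
blue [307. 181.] 19 [ 5.767e+02 -8.480e+01  1.770e+01  1.070e+01  4.000e-01] [21. 24. 30.]
blue [256. 190.] 21 [539.5  95.4  17.6  11.5 179.6] [20. 26. 29.]
```

```bash
python3 -m handwheel '[[[0,-50,0],0,1],[[0,-90,0],0,1],[[0,-130,0],0,1],[[0,-151,0],0,1],[[0,-151,0],0,1]]'; python3 -c "
from h import *
plan(342,237,60,11.4)"
```

```text
time_s: 15.05
ee_pos: [0.3406, 0.238, 0.1732]
eef_rot: [-1.6, 1.542, -2.967]
force: [0.3, 0.9, -0.3]
grip_width: 0.0138
t15.1 at [340.6 238.  173.2] jaw 11.6 j6 0.31 tilt 0.9996 w 13.8 F [ 0.3  0.9 -0.3] 
  -> d [113.1   4.4   1.3] dist 113 spin 0.004 (or -3.138)
```

```bash
python3 -m handwheel '[[[40,2,1],0,1],[[70,3,1],0,1],[[95,4,1],0,1],[[112,4,1],0,1],[[113,4,1],0,1]]'; python3 -m handwheel '[[[0,20,0],0,1],[[0,40,0],0,1],[[0,65,0],0,1],[[0,90,0],0,1],[[0,110,0],0,1]]';python3 -m handwheel '[[[0,20,0],0,1],[[0,40,0],0,1],[[0,60,0],0,1],[[0,75,0],0,1],[[0,85,0],0,1]]'; python3 -c "
from h import *
plan(553.4,279.4,60,11.4)"
```

```text
time_s: 15.55
ee_pos: [0.3407, 0.2365, 0.0575]
eef_rot: [-1.546, 1.537, -2.914]
force: [0.4, -0.8, 0.3]
grip_width: 0.0007
time_s: 16.05
ee_pos: [0.4499, 0.2588, 0.0541]
eef_rot: [-1.545, 1.537, -2.913]
force: [-1.5, -0.2, 1.3]
grip_width: 0.0002
time_s: 16.55
ee_pos: [0.5343, 0.2759, 0.0514]
eef_rot: [-1.544, 1.537, -2.913]
force: [-2.5, -0.2, 1.8]
grip_width: 0.0006
t16.6 at [534.3 275.9  51.4] jaw 11.6 j6 0.21 tilt 0.9994 w 0.6 F [-2.5 -0.2  1.8] 
  -> d [-9.2 19.1  0.4] dist 21 spin 0.003 (or -3.138)
```

```bash
python3 -m handwheel '[[[0,5,0],0,1],[[0,10,0],0,1],[[0,14,0],0,1],[[0,17,0],0,1],[[0,18,0],0,1]]'; python3 -m handwheel '[[[0,2,0],0,1],[[0,3,0],0,1],[[0,4,0],0,1],[[0,5,0],0,1],[[0,6,0],0,1]]'
```

```text
time_s: 17.05
ee_pos: [0.552, 0.2795, 0.0509]
eef_rot: [-1.544, 1.537, -2.912]
force: [-0.0, -0.2, 0.9]
grip_width: 0.0003
time_s: 17.55
ee_pos: [0.5579, 0.2808, 0.0507]
eef_rot: [-1.545, 1.537, -2.914]
force: [-0.7, -0.4, 1.8]
grip_width: 0.0005
```

```bash
python3 -m handwheel '[[[0,1,0],0,1],[[0,2,0],0,1],[[0,3,0],0,1],[[0,4,0],0,1],[[0,4,0],0,1]]'; python3 -m handwheel '[[[0,1,0],0,1],[[0,2,0],0,1],[[0,3,0],0,1],[[0,4,0],0,1],[[0,4,0],0,1]]'
```

```text
time_s: 18.05
ee_pos: [0.5585, 0.2809, 0.0506]
eef_rot: [-1.523, 1.528, -2.891]
force: [-32.0, -9.6, 20.8]
grip_width: 0.0001
time_s: 18.55
ee_pos: [0.5583, 0.2809, 0.0507]
eef_rot: [-1.506, 1.516, -2.873]
force: [-40.1, -12.0, 25.8]
grip_width: 0.0003
```

```bash
python3 -m handwheel '[[[0,-10,0],0,1],[[0,-30,0],0,1],[[0,-40,0],0,1],[[-30,-40,0],0,0],[[-70,-40,0],0,-0.3]]'; python3 -m handwheel '[[[-40,0,50],0,-0.6],[[-60,0,95],0,-0.6],[[-60,0,140],0.1,-0.6],[[-60,0,160],0.1,-0.6],[[-60,0,160],0.1,-0.6]]'; python3 -c "
from h import *
print(R.from_euler('xyz',get_obs()['eef_rot']).as_matrix()[:,0].round(3))
plan(547,42,160,186)
img,W=cloud('top'); cv2.imwrite('pics/t5.png',img[80:280,140:460])
v,u=np.mgrid[0:400,0:640]
m=(W[...,2]>.055)&(W[...,2]<.09)&(abs(W[...,0]-.575)<.03)&(abs(W[...,1]-.285)<.025);p=W[m]*1000
print('knob',len(p),np.percentile(p,[2,50,98],axis=0).round(1))
for c in('yellow','pink2','blue'):
    for b in blobs(img,W,*COL[c],(.003,.1),10):
        if 150<b[2][0]<900 and -260<b[2][1]<500: print(c,*b)
z=np.load('pics/top0.npz')['W']
m=(z[...,2]>.055)&(z[...,2]<.09)&(abs(z[...,0]-.575)<.03)&(abs(z[...,1]-.285)<.025);p=z[m]*1000
print('knob0',len(p),np.percentile(p,[2,50,98],axis=0).round(1))
"
```

```text
time_s: 19.05
ee_pos: [0.5219, 0.2735, 0.1222]
eef_rot: [-1.497, 1.513, -2.864]
force: [0.6, -1.0, 0.7]
grip_width: 0.0133
time_s: 19.55
ee_pos: [0.5584, 0.1148, 0.1832]
eef_rot: [-1.388, 1.514, -2.859]
force: [-0.6, -0.8, 0.3]
grip_width: 0.0533
[-0.055 -0.016 -0.998]
t19.6 at [558.4 114.8 183.2] jaw 5.7 j6 0.04 tilt 0.9984 w 53.3 F [-0.6 -0.8  0.3] 
  -> d [ 25.  -17.2  71.1] dist 77 spin -0.005 (or 3.136)
knob 4 [[574.7 294.4  67.8]
 [579.1 296.6  70.5]
 [584.4 297.3  77.4]]
pink2 [322. 185.] 231 [ 562.5 -137.    62.7   46.7   74.3] [22. 27. 31.]
pink2 [271. 189.] 139 [546.4  47.2  75.2  47.6  96. ] [16. 25. 31.]
blue [307. 181.] 20 [575.6 -83.4  17.8  12.5 154.6] [20. 23. 27.]
blue [256. 190.] 20 [541.3  95.2  14.7  11.4 180. ] [20. 24. 32.]
knob0 68 [[564.8 271.3  60.8]
 [577.6 284.6  71.4]
 [602.6 298.   80.7]]
```

```bash
python3 -m handwheel '[[[20,-8,35],0,-0.45],[[25,-15,65],0,-0.45],[[25,-17,71],0,-0.45],[[25,-17,71],0,-0.45],[[25,-17,71],0,-0.45]]'; python3 -c "
from h import *
plan(546.5,42,22,186)
img,W=cloud('wrist')
for c in('pink2','pink','blue'):
    for b in blobs(img,W,*COL[c],(.003,.1),60): print(c,*b)
img,W=cloud('top');cv2.imwrite('pics/t6.png',cv2.resize(img[80:280,140:460],(800,500)))
v,u=np.mgrid[0:400,0:640]
m=(W[...,2]>.055)&(W[...,2]<.09)&(abs(W[...,0]-.575)<.03)&(abs(W[...,1]-.285)<.025);p=W[m]*1000
print('knob',len(p),np.percentile(p,[2,50,98],axis=0).round(1))
"
```

```text
time_s: 20.1
ee_pos: [0.5471, 0.0452, 0.16]
eef_rot: [-1.398, 1.514, -2.867]
force: [1.0, -0.6, 0.1]
grip_width: 0.0682
t20.1 at [547.1  45.2 160. ] jaw 5.8 j6 -0.07 tilt 0.9984 w 68.2 F [ 1.  -0.6  0.1] 
  -> d [137.8   6.8   1.7] dist 138 spin -0.003 (or 3.139)
pink2 [330. 185.] 1925 [544.4  48.4  75.9  52.1  95.5] [21. 27. 29.]
pink2 [315. 329.] 60 [ 546.7 -115.5   14.3    8.2   68.2] [26. 27. 29.]
pink [329. 197.] 1233 [546.1  42.3  50.9  34.5  97.1] [27. 28. 29.]
pink [325. 331.] 99 [ 558.8 -114.6   20.7   11.5    8. ] [27. 28. 29.]
pink [329. 349.] 131 [ 565.1 -139.9   18.5   16.4  100. ] [27. 28. 29.]
blue [330. 140.] 398 [540.5  96.2  21.6  16.5   5.7] [21. 25. 27.]
knob 60 [[570.9 272.4  59. ]
 [581.4 284.8  71.7]
 [602.6 296.8  80.4]]
```

View pics/t6.png

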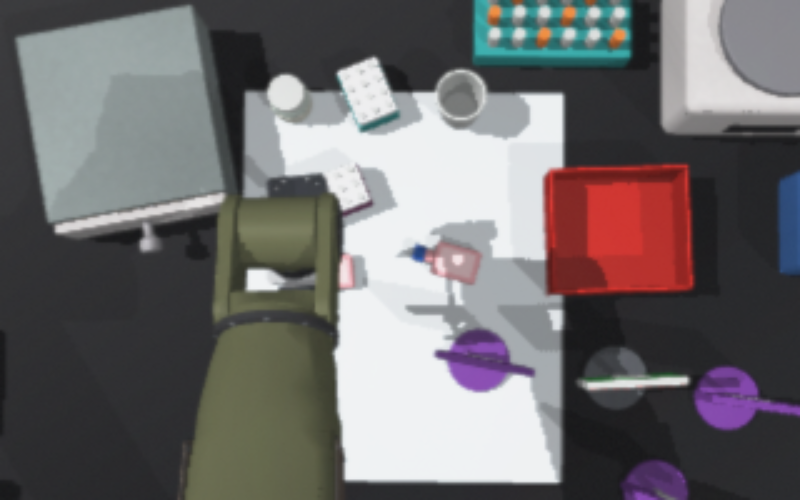

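Drawer shut: its front is flush with the cabinet and the brown gap seen at the start is gone. The knob is at (150,237) in the crop. Next, the first flask.

```bash
python3 -m handwheel '[[[40,6,1],0,-0.45],[[80,6,1],0,-0.45],[[110,6,1],0,-0.45],[[128,6,1],0,-0.45],[[136,6,1],0,-0.45]]'; python3 -m handwheel '[[[0,0,0],0,0.3],[[0,0,0],0,0.3],[[0,0,0],0,0.3],[[0,0,0],0,0.3],[[0,0,0],0,0.3]]' 15; python3 -m handwheel '[[[0,0,0],0,0.3],[[0,0,0],0,0.3],[[-50,0,0],0,0.3],[[-90,0,0],0,0.3],[[-130,0,0],0,0.3]]';  python3 -c "
from h import *
plan(637,-376,150,182)
"
```

```text
time_s: 20.7
ee_pos: [0.545, 0.0435, 0.0221]
eef_rot: [-1.408, 1.512, -2.875]
force: [-0.3, -0.3, 0.2]
grip_width: 0.0679
time_s: 21.2
ee_pos: [0.5457, 0.0436, 0.0232]
eef_rot: [-1.403, 1.514, -2.871]
force: [-0.4, 1.8, 5.9]
grip_width: 0.0487
time_s: 21.7
ee_pos: [0.5526, 0.0456, 0.1545]
eef_rot: [-1.403, 1.513, -2.871]
force: [0.8, -0.6, -0.9]
grip_width: 0.0485
t21.7 at [552.6  45.6 154.5] jaw 5.9 j6 -0.08 tilt 0.9984 w 48.5 F [ 0.8 -0.6 -0.9] 
  -> d [  6.3  40.8 428. ] dist 430 spin 0.068 (or -3.073)
```

```bash
python3 -m handwheel '[[[0,5,50],0,0.3],[[0,10,95],0,0.3],[[0,14,140],0,0.3],[[0,17,185],0,0.3],[[0,18,214],0,0.3]]'; python3 -m handwheel '[[[0,5,50],0.03,0.3],[[0,10,95],0.06,0.3],[[0,14,140],0.06,0.3],[[0,17,185],0.06,0.3],[[0,18,214],0.06,0.3]]';  python3 -c "
from h import *
plan(633,-376,70,182)
print(get_obs()['qpos'].round(2))
"
```

```text
time_s: 22.2
ee_pos: [0.5924, -0.1684, 0.1553]
eef_rot: [-1.402, 1.513, -2.872]
force: [0.5, 1.4, -0.2]
grip_width: 0.0486
time_s: 22.7
ee_pos: [0.6315, -0.3825, 0.1555]
eef_rot: [-1.348, 1.512, -2.879]
force: [-0.5, 0.8, 0.3]
grip_width: 0.0484
t22.7 at [ 631.5 -382.5  155.5] jaw 2.3 j6 -0.61 tilt 0.9983 w 48.4 F [-0.5  0.8  0.3] 
  -> d [85.2  6.6 -7.5] dist 86 spin 0.005 (or -3.137)
[-0.58  0.82  0.88 -0.04  1.48 -0.61]
```

```bash
python3 -m handwheel '[[[20,7,-7],0,0.3],[[60,7,-7],0,0.3],[[90,7,-7],0,0.3],[[110,7,-7],0,0.3],[[117,7,-7],0,0.3]]'; python3 -m handwheel '[[[0,0,0],0,0.3],[[0,0,0],0,-0.2],[[0,0,0],0,-0.2],[[0,0,0],0,-0.2],[[0,0,0],0,-0.2]]'; python3 -m handwheel '[[[-50,0,0],0,-0.2],[[-90,0,0],0,-0.2],[[-120,0,0],0,-0.2],[[-120,0,-60],0,-0.3],[[-120,0,-100],0,-0.45]]';  python3 -c "
from h import *
plan(563,-135,160,165.5)
img,W=cloud('top'); cv2.imwrite('pics/t7.png',img[80:280,140:460])
for c in('yellow','pink2','blue'):
    for b in blobs(img,W,*COL[c],(.003,.1),10):
        if 150<b[2][0]<900 and -500<b[2][1]<500: print(c,*b)
"
```

```text
time_s: 23.2
ee_pos: [0.6304, -0.3765, 0.0352]
eef_rot: [-1.399, 1.509, -2.93]
force: [-0.1, 0.5, 0.0]
grip_width: 0.0484
time_s: 23.7
ee_pos: [0.6306, -0.3766, 0.036]
eef_rot: [-1.387, 1.51, -2.918]
force: [0.1, -0.9, -0.4]
grip_width: 0.0563
time_s: 24.2
ee_pos: [0.6336, -0.2748, 0.1558]
eef_rot: [-1.362, 1.512, -2.895]
force: [0.8, 0.1, 0.6]
grip_width: 0.0656
t24.2 at [ 633.6 -274.8  155.8] jaw 2.1 j6 -0.48 tilt 0.9983 w 65.6 F [0.8 0.1 0.6] 
  -> d [  -2.2  -65.5 -142.3] dist 157 spin 0.290 (or -2.851)
pink2 [397. 168.] 53 [ 626.4 -402.3   52.7   30.1  154.7] [14. 31. 36.]
pink2 [319. 183.] 109 [ 564.2 -130.2   73.5   50.4   71.2] [19. 26. 30.]
blue [307. 181.] 19 [ 5.765e+02 -8.480e+01  1.820e+01  1.070e+01  2.000e-01] [20. 25. 28.]
```

```bash
python3 -m handwheel '[[[0,-20,-45],0.1,-0.45],[[0,-40,-90],0.2,-0.45],[[0,-60,-130],0.29,-0.45],[[0,-65,-142],0.29,-0.45],[[0,-65,-142],0.29,-0.45]]';  python3 -c "
from h import *
plan(562.5,-136,22,165.2)
img,W=cloud('wrist')
for c in('pink2','pink','blue'):
    for b in blobs(img,W,*COL[c],(.003,.1),60): print(c,*b)
"
```

```text
time_s: 24.75
ee_pos: [0.5629, -0.1263, 0.1587]
eef_rot: [-1.114, 1.511, -2.928]
force: [-0.1, -0.3, 0.4]
grip_width: 0.0683
t24.8 at [ 562.9 -126.3  158.7] jaw -14.0 j6 -0.02 tilt 0.9982 w 68.3 F [-0.1 -0.3  0.4] 
  -> d [136.6   9.2   5.9] dist 137 spin 0.014 (or -3.128)
pink2 [331. 190.] 1758 [ 562.8 -130.2   76.    48.6   76.3] [21. 27. 29.]
pink [332. 201.] 1326 [ 561.3 -136.6   51.2   34.7   74.7] [27. 28. 29.]
blue [333. 145.] 398 [575.5 -83.7  21.6  16.7 165.6] [21. 25. 27.]
```

```bash
python3 -m handwheel '[[[40,9,6],0.01,-0.45],[[80,9,6],0.01,-0.45],[[110,9,6],0.01,-0.45],[[128,9,6],0.01,-0.45],[[135,9,6],0.01,-0.45]]'; python3 -m handwheel '[[[0,0,0],0,0.3],[[0,0,0],0,0.3],[[0,0,0],0,0.3],[[0,0,0],0,0.3],[[0,0,0],0,0.3]]' 15; python3 -m handwheel '[[[0,0,0],0,0.3],[[0,0,0],0,0.3],[[-50,0,0],0,0.3],[[-90,0,0],0,0.3],[[-130,0,0],0,0.3]]';  python3 -c "
from h import *
plan(580,-374,160,182)
"
```

```text
time_s: 25.3
ee_pos: [0.5625, -0.1388, 0.021]
eef_rot: [-1.121, 1.509, -2.947]
force: [-0.4, 0.4, -0.3]
grip_width: 0.0683
time_s: 25.8
ee_pos: [0.5631, -0.1391, 0.022]
eef_rot: [-1.103, 1.511, -2.929]
force: [0.8, -1.9, 4.9]
grip_width: 0.0482
time_s: 26.3
ee_pos: [0.5705, -0.1372, 0.1533]
eef_rot: [-1.108, 1.51, -2.934]
force: [0.5, 0.9, -0.8]
grip_width: 0.0486
t26.3 at [ 570.5 -137.2  153.3] jaw -14.7 j6 -0.02 tilt 0.9982 w 48.6 F [ 0.5  0.9 -0.8] 
  -> d [ -4.3  68.6 226.9] dist 237 spin -0.291 (or 2.851)
```

```bash
python3 -m handwheel '[[[0,15,50],-0.1,0.3],[[0,28,95],-0.2,0.3],[[0,42,140],-0.29,0.3],[[0,55,185],-0.29,0.3],[[0,68,227],-0.29,0.3]]'; python3 -c "
from h import *
plan(580,-374,52,182)
img,W=cloud('wrist');cv2.imwrite('pics/w8.png',img)
"
```

```text
time_s: 26.8
ee_pos: [0.5786, -0.376, 0.1556]
eef_rot: [-1.406, 1.51, -2.942]
force: [0.2, -1.1, -1.2]
grip_width: 0.0482
t26.8 at [ 578.6 -376.   155.6] jaw 2.0 j6 -0.64 tilt 0.9981 w 48.2 F [ 0.2 -1.1 -1.2] 
  -> d [103.3   7.6  -3. ] dist 104 spin -0.000 (or 3.141)
```

View pics/w8.png

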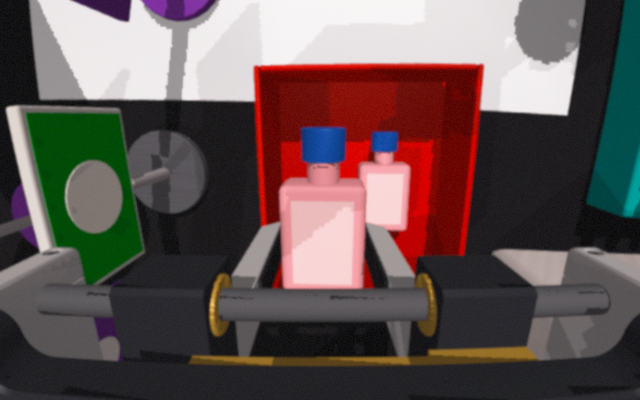

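Flask 1 lies in the bin at (385,185), and flask 2 is held above the free side. I'll lower it and release.

```bash
python3 -m handwheel '[[[20,6,-3],0,0.3],[[60,6,-3],0,0.3],[[85,6,-3],0,0.3],[[100,6,-3],0,0.3],[[104,6,-3],0,0.3]]'; python3 -m handwheel '[[[0,0,0],0,0.3],[[0,0,0],0,-0.2],[[0,0,0],0,-0.2],[[0,0,0],0,-0.2],[[0,0,0],0,-0.2]]'; python3 -m handwheel '[[[-50,0,0],0,-0.2],[[-90,0,0],0,-0.2],[[-130,0,0],0,-0.2],[[-160,0,0],0,0],[[-170,0,0],0,0.3]]';  python3 - <<'E'
from h import *
z0=np.load('pics/top0.npz')['W']
img,W=cloud('top'); cv2.imwrite('pics/t9.png',cv2.resize(img[80:290,140:460],(800,525)))
v,u=np.mgrid[0:400,0:640]
m=(W[...,2]>.150)&(W[...,2]<.17)&(u>355)&(u<425)&(v>215)&(v<245)
p=W[m];(c,wh,t)=cv2.minAreaRect((p[:,:2]*1000).astype(np.float32));print("sign",len(p),c,wh,t)
for n,Z in(("now",W),("then",z0)):
    m=(Z[...,2]>.006)&(Z[...,2]<.03)&(abs(Z[...,0]-.40)<.06)&(abs(Z[...,1]+.36)<.06)&(u<390); p=Z[m]*1000; 
    print(n,len(p),np.percentile(p,[1,50,99],axis=0).round(1))
plan(401,-365,200,3.8)
for cc in('yellow','pink2','blue'):
    for b in blobs(img,W,*COL[cc],(.003,.1),10):
        if 150<b[2][0]<900 and -500<b[2][1]<500: print(cc,*b)
E
```

```text
time_s: 27.35
ee_pos: [0.5765, -0.3795, 0.0492]
eef_rot: [-1.415, 1.508, -2.955]
force: [0.1, 0.3, -0.5]
grip_width: 0.0484
time_s: 27.85
ee_pos: [0.5767, -0.3796, 0.0498]
eef_rot: [-1.405, 1.508, -2.945]
force: [-0.5, 1.1, -1.0]
grip_width: 0.0568
time_s: 28.35
ee_pos: [0.5879, -0.3779, 0.2236]
eef_rot: [-1.337, 1.512, -2.877]
force: [-0.2, 0.5, -0.3]
grip_width: 0.0437
sign 22 (396.17047119140625, -439.7846984863281) (52.57868957519531, 14.788224220275879) 64.52590942382812Traceback (most recent call last):
  File "<stdin>", line 9, in <module>
    return _quantile_unchecked(
        a, q, axis, out, overwrite_input, method, keepdims, weights)
    return _ureduce(a,
                    func=_quantile_ureduce_func,
    ...<5 lines>...
                    overwrite_input=overwrite_input,
                    method=method)
    r = func(a, **kwargs)
    result = _quantile(arr,
                       quantiles=q,
    ...<2 lines>...
                       out=out,
                       weights=wgt)
    slices_having_nans = np.isnan(arr[-1, ...])
                                  ~~~^^^^^^^^^
IndexError: index -1 is out of bounds for axis 0 with size 0
```

View pics/t9.png

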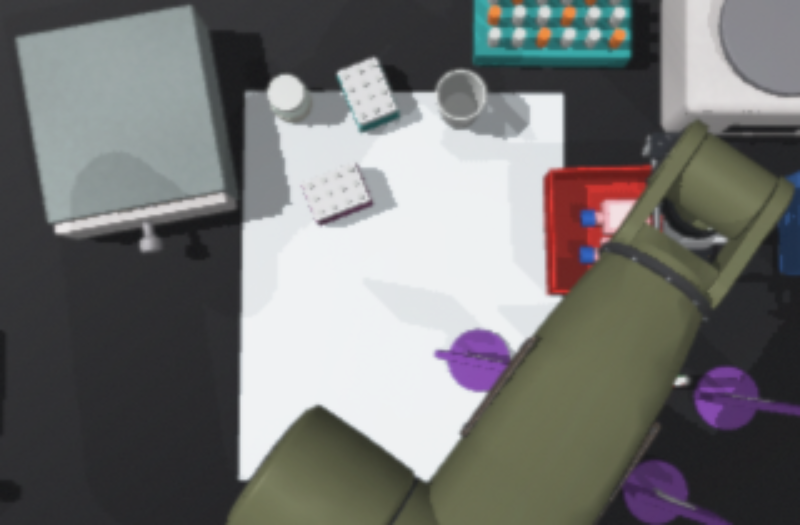

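Both flasks are in the bin with caps at (588,217) and (588,254), the drawer is shut and the mat is clear. Next is the sign: I'll clamp its top edge at the pivot and spin. The last joint needs to be wound about +3 rad first.

```bash
python3 -m handwheel '[[[-10,-40,0],0.14,0.15],[[-10,-80,0],0.29,0.15],[[-10,-120,0],0.44,0.15],[[-10,-160,0],0.58,0.15],[[-10,-187,0],0.72,0.15]]'; for i in 1 2 3; do python3 -m handwheel '[[[0,0,0],0.15,0.15],[[0,0,0],0.3,0.15],[[0,0,0],0.45,0.15],[[0,0,0],0.6,0.15],[[0,0,0],0.75,0.15]]' >/dev/null; done
python3 - <<'E'
from h import *
plan(401,-365,220,3.8)
img,W=cloud('scene'); v,u=np.mgrid[0:400,0:640]
img,W=cloud('wrist'); cv2.imwrite('pics/w10.png',img)
m=(W[...,2]>.152)&(W[...,2]<.168)&(abs(W[...,0]-.4)<.05)&(abs(W[...,1]+.365)<.09)
p=W[m];print(len(p))
if len(p)>5: print(cv2.minAreaRect((p[:,:2]*1000).astype(np.float32)),p.mean(0))
E
```

```text
time_s: 28.9
ee_pos: [0.3993, -0.383, 0.2422]
eef_rot: [-0.654, 1.51, -2.92]
force: [-0.1, -0.6, -0.2]
grip_width: 0.0399
t30.4 at [ 398.  -382.   236.5] jaw -168.8 j6 2.15 tilt 0.9979 w 40.0 F [ 0.8 -0.1 -0.3] 
  -> d [16.2 -7.3 16. ] dist 24 spin 0.130 (or -3.012)
1986
((400.49432373046875, -368.2481689453125), (11.563977241516113, 125.31120300292969), 3.586289882659912) [ 0.40111681 -0.37271604  0.1606213 ]
```

View pics/w10.png

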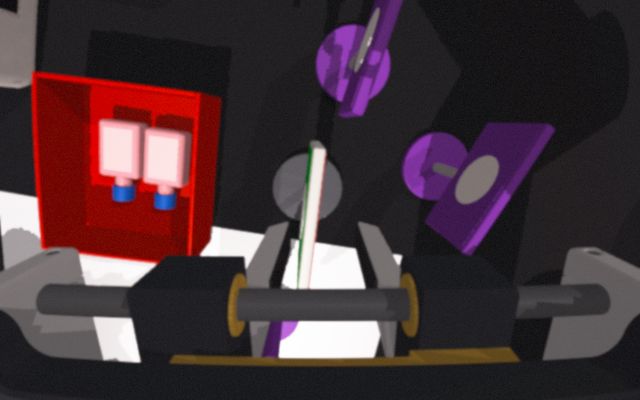

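Both flasks are side by side in the bin at (122,150) and (166,157). The sign plate is at (310,220), between the jaws. I'll lower onto the pivot.

```bash
python3 -m handwheel '[[[10,-7,16],0.13,0.15],[[16,-7,16],0.13,0.15],[[16,-7,16],0.13,0.15],[[16,-7,16],0.13,0.15],[[16,-7,16],0.13,0.15]]'
python3 - <<'E'
from h import *
plan(401,-365.5,150,3.7)
E
```

```text
time_s: 31.0
ee_pos: [0.4007, -0.3656, 0.2207]
eef_rot: [1.627, 1.506, -3.014]
force: [-0.4, -0.4, -0.4]
grip_width: 0.04
t31.0 at [ 400.7 -365.6  220.7] jaw -175.9 j6 2.30 tilt 0.9979 w 40.0 F [-0.4 -0.4 -0.4] 
  -> d [70.5 -4.9  0.3] dist 71 spin 0.007 (or -3.134)
```

```bash
python3 -m handwheel '[[[20,-5,0],0,0.15],[[40,-5,0],0,0.15],[[60,-5,0],0,0.15],[[70,-5,0],0,0.15],[[70,-5,0],0,0.15]]';  python3 -m handwheel '[[[0,0,0],0,1],[[0,0,0],0,1],[[0,0,0],0,1],[[0,0,0],0,1],[[0,0,0],0,1]]' 8;  python3 -m handwheel '[[[0,0,0],-0.05,1],[[0,0,0],-0.1,1],[[0,0,0],-0.2,1],[[0,0,0],-0.3,1],[[0,0,0],-0.4,1]]'; python3 -c "
from h import *
plan(401,-365.5,150,3.7);print(get_obs()['moment'])"
```

```text
time_s: 31.5
ee_pos: [0.4008, -0.3657, 0.1497]
eef_rot: [1.603, 1.505, -3.036]
force: [-0.0, -0.4, 0.3]
grip_width: 0.04
time_s: 32.0
ee_pos: [0.4008, -0.3659, 0.1502]
eef_rot: [1.613, 1.505, -3.027]
force: [-2.3, 0.4, 3.8]
grip_width: 0.0108
time_s: 32.5
ee_pos: [0.4007, -0.3659, 0.1502]
eef_rot: [1.208, 1.505, -3.028]
force: [-1.9, 0.1, 0.5]
grip_width: 0.0109
t32.5 at [ 400.7 -365.9  150.2] jaw -152.6 j6 1.90 tilt 0.9979 w 10.9 F [-1.9  0.1  0.5] 
  -> d [ 0.2 -0.5  0.2] dist 1 spin 0.413 (or -2.729)
[ 0.07369177  0.24621552 -0.06405368]
```

```bash
for i in 1 2 3 4; do python3 -m handwheel '[[[0,0,0],-0.13,1],[[0,0,0],-0.26,1],[[0,0,0],-0.39,1],[[0,0,0],-0.52,1],[[0,0,0],-0.65,1]]' | grep -E "force|grip"; done; python3 -c "
from h import *
plan(401,-365.5,150,3.7);print(get_obs()['moment'])"
```

```text
force: [-1.9, -0.8, 0.4]
grip_width: 0.0106
force: [-0.2, -0.9, -0.9]
grip_width: 0.0101
force: [-0.9, 0.4, -1.1]
grip_width: 0.0108
force: [0.3, 0.9, -0.2]
grip_width: 0.0111
t34.5 at [ 400.7 -366.2  150.5] jaw -2.5 j6 -0.72 tilt 0.9979 w 11.1 F [ 0.3  0.9 -0.2] 
  -> d [ 0.5  0.3 -0.7] dist 1 spin -0.109 (or 3.033)
[ 0.00238811 -0.105699   -0.18329221]
```

```bash
python3 -m handwheel '[[[0,0,0],-0.04,1],[[0,0,0],-0.08,1],[[0,0,0],-0.12,1],[[0,0,0],-0.15,1],[[0,0,0],-0.18,1]]'; python3 -c "
from h import *
plan(401,-365.5,150,3.7);print(get_obs()['moment'])"
```

```text
time_s: 35.0
ee_pos: [0.4008, -0.3661, 0.1505]
eef_rot: [-1.583, 1.506, -3.017]
force: [-0.8, 0.0, -0.1]
grip_width: 0.0137
t35.0 at [ 400.8 -366.1  150.5] jaw 7.9 j6 -0.90 tilt 0.9979 w 13.7 F [-0.8  0.  -0.1] 
  -> d [ 0.5  0.3 -0.6] dist 1 spin 0.073 (or -3.069)
[-0.33114434  0.02157481 -0.18877301]
```

The jaws turned past the plate and opened to 13.7 mm, so the sign is on its stop. I'll release, rise and retreat.

```bash
python3 -m handwheel '[[[0,0,0],-0.01,0.3],[[0,0,0],-0.01,0.3],[[0,0,0],-0.01,0.3],[[0,0,0],-0.01,0.3],[[0,0,0],-0.01,0.3]]';  python3 -m handwheel '[[[-40,0,0],0,0.3],[[-80,0,0],0,0.3],[[-110,0,0],0,0.3],[[-120,0,0],0,0.3],[[-120,0,0],0,0.3]]'; for i in 1 2; do python3 -m handwheel '[[[0,0,-45],0,0.3],[[0,0,-90],0,0.3],[[0,0,-135],0,0.3],[[0,0,-180],0,0.3],[[0,0,-220],0,0.3]]'; done
python3 - <<'E'
from h import *
img,W=cloud('top'); v,u=np.mgrid[0:400,0:640]
m=(W[...,2]>.150)&(W[...,2]<.17)&(u>355)&(u<425)&(v>215)&(v<245)
p=W[m];print("sign",len(p),cv2.minAreaRect((p[:,:2]*1000).astype(np.float32)) if len(p) else 0)
s,_=cloud('scene')
cv2.imwrite('pics/f.png',np.vstack([cv2.resize(img[80:290,130:460],(470,299)),cv2.resize(s[80:290,130:460],(470,299))]))
E
```

```text
time_s: 35.5
ee_pos: [0.4008, -0.3662, 0.1505]
eef_rot: [-1.592, 1.506, -3.016]
force: [0.1, -0.0, 0.2]
grip_width: 0.0327
time_s: 36.0
ee_pos: [0.4087, -0.3654, 0.2709]
eef_rot: [-1.57, 1.507, -2.994]
force: [0.7, -0.3, -1.2]
grip_width: 0.0329
time_s: 36.5
ee_pos: [0.3753, -0.1458, 0.269]
eef_rot: [-1.593, 1.505, -3.017]
force: [1.5, 0.3, 0.2]
grip_width: 0.0326
time_s: 37.0
ee_pos: [0.3419, 0.0735, 0.2678]
eef_rot: [-1.594, 1.503, -3.018]
force: [0.9, -0.4, 0.4]
grip_width: 0.0328
sign 151 ((398.7724609375, -381.00933837890625), (162.5826416015625, 17.053436279296875), 81.43663787841797)
```

View pics/f.png

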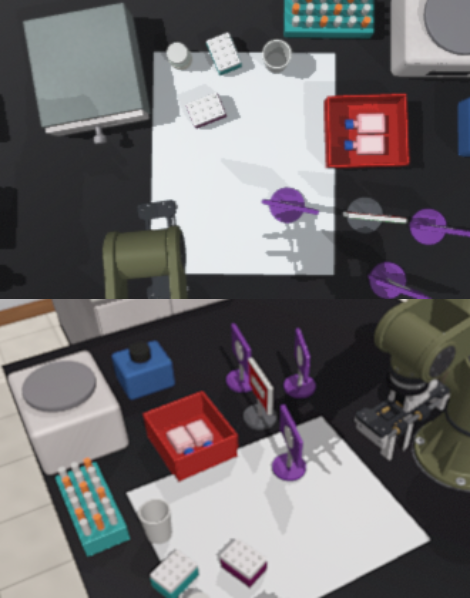

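Red now faces the back, both flasks are in the bin, the drawer is shut and the mat is clear. Now I check the sign angle and the bystanders numerically.

Run:
```python
from h import *
z0=np.load('pics/top0.npz'); img,W=cloud('top')
for n,Z in(("then",z0['W']),("now",W)):
    m=(Z[...,2]>.15)&(Z[...,2]<.17)&(abs(Z[...,0]-.4)<.06)&(Z[...,1]<-.31)&(Z[...,1]>-.425);p=(Z[m]*1000)[:,:2].astype(np.float32)
    vx,vy,x,y=cv2.fitLine(p,cv2.DIST_HUBER,0,.01,.01).ravel();print(n,len(p),np.degrees(np.arctan2(vy,vx))%180,x,y, cv2.minAreaRect(p))
d=(np.abs(cv2.absdiff(img,z0['img'])).max(2)>60)
for nm,(a,b,c,e) in dict(jar=(245,265,108,128),tip2=(273,303,100,133),beaker=(312,337,105,133),tip=(258,292,142,170)).items():
    print(nm,d[c:e,a:b].sum())
v,u=np.mgrid[0:400,0:640];Z=W
def r(Z): 
    m=(Z[...,2]>.04)&(Z[...,2]<.06)&(u>255)&(u<292)&(v>140)&(v<172); return cv2.minAreaRect((Z[m][:,:2]*1000).astype(np.float32))
print(r(z0['W']),r(W))
```

```text
then 132 93.443855 401.62936 -367.3155 ((401.165283203125, -367.6480407714844), (11.377557754516602, 114.51805114746094), 3.806095600128174)
now 131 84.819275 400.9358 -367.61877 ((400.7925109863281, -368.29461669921875), (113.52009582519531, 11.215337753295898), 84.89022064208984)
jar 0
tip2 0
beaker 0
tip 0
((657.3607788085938, 33.142189025878906), (60.98617935180664, 80.19043731689453), 22.093420028686523) ((658.5253295898438, 32.95790100097656), (59.65118408203125, 82.7621078491211), 22.473459243774414)
```

The sign stands at 84.8° against 93.4° required, about 9° short, because the plate slipped in the light grip. I'll push its far end round with a closed finger until the stop shows in the force.

```bash
python3 -m handwheel '[[[0,0,45],0,1],[[0,0,90],0,1],[[0,0,135],0,1],[[0,0,180],0,1],[[0,0,220],0,1]]'; python3 -m handwheel '[[[0,-10,45],0,1],[[0,-30,90],0,1],[[0,-50,135],0,1],[[0,-70,180],0,1],[[0,-80,220],0,1]]';  python3 -c "
from h import *
plan(362,-420,268,3.7)
plan(362,-420,125,3.7)"
```

```text
time_s: 37.65
ee_pos: [0.3745, -0.1475, 0.2664]
eef_rot: [-1.604, 1.501, -3.026]
force: [0.5, 0.6, 0.9]
grip_width: 0.0006
time_s: 38.15
ee_pos: [0.3253, -0.38, 0.2702]
eef_rot: [-1.623, 1.5, -3.048]
force: [-0.0, -0.1, 0.3]
grip_width: 0.0007
t38.1 at [ 325.3 -380.   270.2] jaw 8.4 j6 -1.04 tilt 0.9975 w 0.7 F [-0.  -0.1  0.3] 
  -> d [-0.2 30.6 44.9] dist 54 spin 0.081 (or -3.060)
t38.1 at [ 325.3 -380.   270.2] jaw 8.4 j6 -1.04 tilt 0.9975 w 0.7 F [-0.  -0.1  0.3] 
  -> d [142.5  40.7  45.4] dist 155 spin 0.081 (or -3.060)
```

```bash
python3 -m handwheel '[[[0,31,45],0.08,1],[[0,31,45],0.08,1],[[0,31,45],0.08,1],[[0,31,45],0.08,1],[[0,31,45],0.08,1]]'; python3 -m handwheel '[[[40,3,0],0,1],[[80,6,0],0,1],[[120,9,0],0,1],[[140,10,0],0,1],[[142,10,0],0,1]]'; python3 -m handwheel '[[[0,3,0],0,1],[[0,6,0],0,1],[[0,9,0],0,1],[[0,12,0],0,1],[[0,15,0],0,1]]'; python3 -m handwheel '[[[0,2,0],0,1],[[0,3,0],0,1],[[0,4,0],0,1],[[0,5,0],0,1],[[0,6,0],0,1]]'
python3 - <<'E'
from h import *
plan(362,-420,125,3.7)
E
```

```text
time_s: 38.65
ee_pos: [0.3618, -0.4195, 0.2683]
eef_rot: [-1.533, 1.5, -3.038]
force: [0.2, 0.1, 0.2]
grip_width: 0.0003
time_s: 39.15
ee_pos: [0.361, -0.4186, 0.1243]
eef_rot: [-1.57, 1.498, -3.074]
force: [0.2, 0.2, 0.1]
grip_width: 0.0
time_s: 39.65
ee_pos: [0.3757, -0.4178, 0.1238]
eef_rot: [-1.56, 1.497, -3.064]
force: [-21.1, -2.0, 10.0]
grip_width: 0.0006
time_s: 40.15
ee_pos: [0.3764, -0.418, 0.1239]
eef_rot: [-1.596, 1.486, -3.102]
force: [-54.6, 3.2, 22.2]
grip_width: 0.0002
t40.1 at [ 376.4 -418.   123.9] jaw 3.7 j6 -0.91 tilt 0.9964 w 0.2 F [-54.6   3.2  22.2] 
  -> d [  0.1 -14.5   1.1] dist 15 spin 0.000 (or -3.141)
```

55 N of push and no movement of the plate, so it was already on its stop and must have started about 0.15 rad off the other one. I'll back off and verify.

```bash
python3 -m handwheel '[[[0,-15,0],0,1],[[0,-25,0],0,1],[[-50,-25,0],0,1],[[-100,-25,0],0,1],[[-140,-25,0],0,1]]';python3 -m handwheel '[[[0,0,-45],0,1],[[0,0,-90],0,1],[[0,0,-135],0,1],[[0,0,-180],0,1],[[0,0,-220],0,1]]';python3 -m handwheel '[[[0,0,-45],0,1],[[0,0,-90],0,1],[[0,0,-135],0,1],[[0,0,-180],0,1],[[0,0,-220],0,1]]';  python3 - <<'E'
from h import *
img,Z=cloud('top');plan(0,0,0,0)
m=(Z[...,2]>.15)&(Z[...,2]<.17)&(abs(Z[...,0]-.4)<.06)&(Z[...,1]<-.31)&(Z[...,1]>-.425);p=(Z[m]*1000)[:,:2].astype(np.float32)
vx,vy,x,y=cv2.fitLine(p,cv2.DIST_HUBER,0,.01,.01).ravel();print(len(p),np.degrees(np.arctan2(vy,vx))%180,x,y)
cv2.imwrite('pics/g.png',cv2.resize(img[90:290,140:460],(800,500)))
E
```

```text
time_s: 40.65
ee_pos: [0.3638, -0.4191, 0.2686]
eef_rot: [-1.573, 1.488, -3.079]
force: [0.1, -0.1, 0.2]
grip_width: 0.0007
time_s: 41.15
ee_pos: [0.3493, -0.1976, 0.2689]
eef_rot: [-1.571, 1.49, -3.076]
force: [0.2, 0.2, -0.3]
grip_width: 0.0006
time_s: 41.65
ee_pos: [0.3345, 0.024, 0.2693]
eef_rot: [-1.575, 1.491, -3.08]
force: [0.0, -0.2, 0.4]
grip_width: 0.0003
t41.7 at [334.1  27.9 269.3] jaw 3.9 j6 -0.09 tilt 0.9968 w 0.3 F [0.2 0.6 0.4] 
  -> d [ 295.  -312.8    5.3] dist 430 spin 0.069 (or -3.073)
130 84.84401 400.95047 -367.56866
```

View pics/g.png

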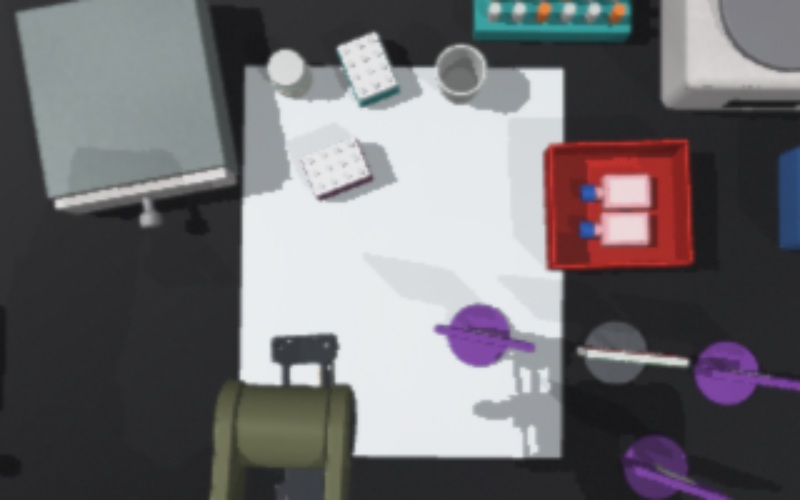

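The sign angle is unchanged at 84.84° after the push, so it is on the stop, with red to the back. The drawer is shut, both flasks are in the bin at (625,190) and (625,228), and the bystanders haven't moved. Handing in.

```bash
python3 -c "
from station import *
print(hand_in())"
```

```text
the job is handed in; nothing more can be done
None
```

I cleared the bench as asked and handed the job in at about 42 s of the 208 s allowed. The hand-in gave no verdict.

- **Meters and drawer:** I pulled the drawer to its stop and laid both meters flat, side by side. I then pushed it shut until the force rose to about 40 N at the stop. The last pictures show it flush.
- **Flasks:** Both pink flasks lie in the red bin.
- **Sign:** I turned it last, until its red face was to the back. My angle check disagreed with a full half turn. It turned about 171°, to 84.8° where 93.4° would be exactly opposite its start. A 55 N push on the plate's end did not move it, so I take it to be on its stop. The likely reason is that it began about 0.15 rad off the red stop.
- **Everything else:** Around the jar, beaker and both tip boxes, the pictures before and after show no change.

**Forces:** The fingertips touched the bench once at about 80 N while I reached for the second meter. Together with the 55 N push on the sign, these readings are above 40 N, but they were at the fingers and below the 120 N wrist limit.

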